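# Bring the turned ball and its gauge on the carry tray

## Task

The turner wants the freshly polished wooden ball and the gauge that belongs to it, brought on the carry tray. Draw the gauge whose half-round notch fits the ball (the middle-sized of the three, by height) straight up out of the slotted rack and stand it all the way down in the empty slot of the tray; then pick the tray up by its handle and hold it level and still above the rubber mat, its underside about a hand's breadth (10 to 15 cm) above the bench, and finish while still holding it there. The ball lies loose in its shallow pocket: never touch it, never let it roll out, and leave everything else on the bench where it is.

Things in the scene. Friction and masses are not known exactly. Their poses are not given: they have to be found in the camera images.
- tray: loose wooden carry tray, 242 x 122 mm over its low edge (22 mm high), with a 12 mm floor board; about 0.4 kg. Origin: centre of its underside; its x axis runs along its length, y across, z up. Across its middle stands the handle board (16 mm thick along x, 90 mm wide along y at the top, its top 130 mm above the underside), with a hand hole 54 mm wide between 60 and 98 mm up. The ball's pocket is at +60 mm along x, the gauge slot at -70 mm along x.
- tray_handle (a point): centre of the handle's grip bar, 114 mm above the tray's underside; the bar is 32 mm high (98 to 130 mm up), 16 mm thick along the tray's x and 90 mm long along the tray's y; axes as the tray's
- tray_pocket (a point): where the ball's centre lies when it rests in the middle of the pocket (30 mm above the tray's underside). The pocket is a round recess 36 mm across and 4 mm deep in the floor board: the ball can roll about 5 mm each way in it and rolls out over the rim if the tray tips by some 35 degrees or is jerked
- tray_slot (a point): centre of the bottom of the tray's gauge slot, 12 mm above the tray's underside; axes as the tray's. The slot stands upright between two cheeks: 10 mm wide along the tray's x (flaring to some 22 mm at the top), 80 mm long along the tray's y between end stops, cheeks rising 24 mm above the slot's bottom and their flared lips 32 mm
- ball_center (a point): centre of the loose dark wooden ball, 44 mm across, about 30 g, in the tray's pocket
- gauge_mid (a point): centre (half-way up) of the wanted gauge: a plywood plate 6 mm thick (its x axis), 70 mm wide (its y axis), 90 mm tall (z up), about 30 g, with a half-round notch of 22 mm radius in its +y edge, centred 17.5 mm above this point; the plate is solid over its whole height within 13 mm of the middle of its width. It stands upright in one of the rack's three slots, its top edge 100 mm above the bench, 55 mm above the rack
- gauge_small_mid (a point): centre of the small gauge, a bystander in the same rack: like the wanted one but 70 mm tall, with a notch of 13 mm radius
- gauge_large_mid (a point): centre of the large gauge, a bystander in the same rack: like the wanted one but 110 mm tall (its top 120 mm above the bench), with a notch of 30 mm radius
- rack: gauge rack fixed on the bench: a wooden block 50 mm (its x) by 252 mm (its y) by 45 mm tall, origin at the centre of its underside. Three slots in a row along its y, 84 mm apart, each 8 mm wide along x, 74 mm long along y and 35 mm deep; the gauges stand in them at random places, their faces towards the rack's +x and -x
- mat_top (a point): centre of the top of the flat black rubber mat fixed on the bench, 200 (its x) x 160 (its y) mm, 3 mm thick
- wax_tin: round tin of wax, 79 mm across, 36 mm tall; a bystander, leave it alone; origin at the centre of its underside
- glue: white glue bottle, 60 mm across, 170 mm tall; a bystander, leave it alone; origin at the centre of its underside
- offcut: hardwood offcut, 75 x 45 x 30 mm; a bystander, leave it alone; origin at the centre of its underside
- chuck_key: dark steel T-shaped chuck key lying flat, 106 mm long, 90 mm across its T bar, 16 mm high, origin at the middle of the T bar; a bystander, leave it alone
- live_centre: steel revolving centre for the lathe, standing on its 44 mm head with its taper up, 105 mm tall; a bystander, leave it alone; origin at the centre of its underside
- gouge: turning gouge lying on the bench, 425 mm long (wooden handle 235 mm towards its own -y, steel blade towards its own +y), 33 mm thick, origin where handle and blade meet; a bystander, leave it alone
There are look-alikes about, which are no part of the job. What is meant by the part that bears ball_center is not blue or pink, and is the smaller of those in its own colour.

How it is judged:
On the way, in this order (a step that is already met when the one before it is completed fails the run):
1. the middle-sized gauge is drawn up clear of the rack (z of gauge_mid in the frame of rack above 0.092 m and contact force between the fingers and gauge above 0.3 N), for 0.1 s.
2. the gauge stands all the way down in the tray's slot, let go, the tray still on the bench (z of gauge_mid in the frame of tray between 0.048 and 0.064 m and horizontal distance between gauge_mid and tray_slot below 0.018 m and angle between the x axis of gauge_mid and the x axis of tray, either way round below 0.25 rad and contact force between the fingers and gauge below 0.05 N and height (world z) of tray below 0.012 m), for 0.2 s.
3. the tray is lifted by the gripper with ball and gauge in place (height (world z) of tray above 0.04 m and contact force between the fingers and tray above 1 N and distance between ball_center and tray_pocket below 0.014 m and z of gauge_mid in the frame of tray between 0.048 and 0.064 m and horizontal distance between gauge_mid and tray_slot below 0.018 m and angle between the x axis of gauge_mid and the x axis of tray, either way round below 0.25 rad), for 0.2 s.
At the end, for the whole second after the job is handed in: the gripper still holds the tray, still and level within about 6 degrees, its middle within 60 mm of being above the mat's middle and its underside 80 to 180 mm above the bench; the ball lies in its pocket and the middle-sized gauge stands fully down in the tray's slot (height (world z) of tray between 0.08 and 0.18 m and angle between tray's own z axis and vertical below 0.1 rad and horizontal distance between tray and mat_top below 0.06 m and linear speed of tray below 0.03 m/s and angular speed of tray below 0.15 rad/s and contact force between the fingers and tray above 1 N and distance between ball_center and tray_pocket below 0.014 m and z of gauge_mid in the frame of tray between 0.048 and 0.064 m and horizontal distance between gauge_mid and tray_slot below 0.018 m and angle between the x axis of gauge_mid and the x axis of tray, either way round below 0.25 rad); the arm keeps its last pose, push and grip.
It fails at once if the ball leaves its pocket (distance between ball_center and tray_pocket above 0.02 m).
It fails at once if the robot touches the ball (contact force between any of the fingers, the arm and ball above 0.3 N).
It fails at once if another gauge is disturbed by more than 20 mm (distance of any of gauge_small_mid, gauge_large_mid from where it was at the start of the episode above 0.02 m).
It fails at once if something else on the bench is shifted by more than 30 mm (distance of any of wax_tin, glue, offcut, chuck_key, live_centre, gouge from where it was at the start of the episode above 0.03 m).
It also fails if it takes over 54 s, if anything falls off the work surface, if the arm or the gripper's body presses on something with over 40 N, if the wrist force passes 120 N, or if a joint passes its speed limit or range.

## Robot

A 7-joint arm with a two-finger parallel gripper is mounted at the origin on the work surface. World frame = base frame: x ahead of the robot, y to its left, z up, the work surface at z = 0. Lengths are in m, angles in rad, forces in N, time in s.
With the tool pointing down it reaches from about 0.425 to 0.925 m from the base axis. Payload 6.8 kg.
Tool frame: the origin (TCP) lies midway between the tips of the shut fingers; the grasp point (between the pads) lies 19 mm behind it; z points along the fingers, y is the line along which they close (so a half turn about z gives the same grasp; the last joint's range is limited). The gripper opens to 85 mm and grips with 20 to 120 N. Pads are 22 mm wide; open, the fingers measure 114 mm over their backs; the gripper's body (76 mm by 85 mm) begins 54 mm behind the grasp point. The pads swing forward as they close: fully open they stand 13 mm farther back than shut.
Start: joints at [-1.349, 0.477, 0.022, 1.555, -0.011, 1.109, -0.083], TCP at [0.219, 0.639, 0.231] pointing down, gripper open.
Joint ranges: [-2.96, 2.96], [-0.34, 2.1], [-1.41, 1.46], [0.24, 2.44], [-1.37, 4.51], [0.17, 1.92], [-2.96, 2.96]. Speed limits (rad/s): [2.39, 2.39, 3.14, 3.14, 3.14, 3.14, 3.14].

## Interface

Orientations are given as a unit quaternion [w, x, y, z].
In Python, from station import * gives the robot as it stands.
- The arm moves only by the shell command python3 -m creep 'ROWS' [FORCE]. ROWS is JSON, a list of rows, each a list of 7 numbers: the gripper command: -1 is shut, 1 is fully open, values between are in proportion, then the shift along the world's x, y, z in mm, then the turn, a rotation vector about the world's x, y, z in rad. A call has 1 to 5 rows; each row shifts and turns the commanded pose from where the row before left it; what a row does not reach is not made up. A row lasts 1/8 s, in which the tool goes at most 62.5 mm and 10.7 degrees, less where a joint would pass 70% of its speed; a pose out of reach is approached as far as the arm can. A call is refused whole if a number of a shift passes 62.5 or a number of a turn 0.188, either way. A call with a gripper value outside its range is refused whole. The fingers move at their own pace and stop on an object; FORCE is the grip in N (left out, the last holds). Time passes only in rows, so rows that do not move let the fingers close. It gives the time, the measured TCP pose, the force, the opening and the grip force at its end, in the units of the state.
- get_obs(): the state, without advancing time (a new reading comes with each control period).
- read_camera(name): name is "scene" or "top" or "wrist"; returns (picture, depth): 400x640x3 uint8, red, green, blue; 400x640 float32, m along the optical axis (not along the pixel's ray), 0 where there is no reading.
- camera_params(name): a dict with "intrinsics" (3x3 intrinsics, pixels), "cam_to_world" (4x4, takes a point from camera to world coordinates); the wrist camera has in their place "mount" (4x4, takes a point from camera to tool coordinates, whose origin is the TCP and whose axes are the flange's). Camera axes: x right, y up, looking along -z (the intrinsics and any distortion apply to the point x, -y, -z); pixel columns grow to the right and rows downward; lengths in m; the calibration is good to about 2 mm. A picture is of the moment at which its call begins: read the wrist's pose just before it. camera_params takes no time and is no camera call.
- hand_in(): hands the job in; it is judged then, once.
The state is a dict: "t": time; "q": joint angles; "joint_vel": joint speeds; "joint_torque": joint torques, N m; "eef_pos": TCP position; "tool_rot": TCP orientation; "contact_force": force on the tool from outside, world axes, zero at the start; "torque": the same for the moment, N m; "gripper_width": opening from 0.0 (shut) to 1.0 (fully open); "grasp_force": force on a finger pad.
Only numpy, scipy, OpenCV 4.12 (cv2) and the standard library are available. Lean on these libraries where they do the work, as an engineer would, in place of code of your own. Each camera call takes 0.05 s, during which the arm holds its last target. There are 200 camera calls.

## Working session

There is one attempt and no reset: what is moved stays moved. The work goes in short steps, Python scripts to look and compute and a shell command to move; the robot and the scene stay as the last step left them, time stands still between calls to the robot, and variables do not carry over. Pictures are saved under pics/ and viewed, at most 10 in all, crops included, and the job is handed in when it is done.

```bash
mkdir -p pics; ls; cat > h.py <<'E'
from station import *
import numpy as np, cv2
from scipy.spatial.transform import Rotation as R
def shot(n):
    o=get_obs(); p,d=read_camera(n); c=camera_params(n)
    if n=="wrist":
        w,x,y,z=o["tool_rot"]; T=np.eye(4); T[:3,:3]=R.from_quat([x,y,z,w]).as_matrix(); T[:3,3]=o["eef_pos"]; M=T@c["mount"]
    else: M=np.array(c["cam_to_world"])
    np.savez(n+".npz",p=p,d=d,K=c["intrinsics"],M=M); return p
def cloud(n):
    f=np.load(n+".npz"); K=f["K"]; d=f["d"]; v,u=np.mgrid[:400,:640]
    P=np.stack([(u-K[0,2])/K[0,0]*d,-(v-K[1,2])/K[1,1]*d,-d,np.ones_like(d)],-1)@f["M"].T
    P=P[...,:3]; P[d<=0]=np.nan; return P,f["p"]
def save(p,name): cv2.imwrite("pics/"+name,cv2.cvtColor(p,cv2.COLOR_RGB2BGR))
def crop(p,u0,v0,u1,v1,s): return cv2.resize(p[v0:v1,u0:u1],None,fx=s,fy=s,interpolation=cv2.INTER_CUBIC)
E
python3 - <<'E'
from h import *
o=get_obs(); print(o["t"],o["eef_pos"],o["tool_rot"],o["gripper_width"])
for n in("top","scene"):
    p=shot(n); save(p,n+"0.png"); print(n,{k:np.round(v,3).tolist() if not isinstance(v,str) else v for k,v in camera_params(n).items()})
E
```

```text
pics
0.0 [0.21842022 0.63806819 0.23032238] [-8.93676720e-05  1.64138353e-01  9.86436906e-01 -9.07926143e-04] 1.0009960774397264
top {'intrinsics': [[496.152, 0.0, 307.814], [0.0, 496.152, 203.115], [0.0, 0.0, 1.0]], 'cam_to_world': [[0.003, 0.992, -0.125, 0.371], [-1.0, 0.0, -0.018, -0.013], [-0.018, 0.125, 0.992, 1.436], [0.0, 0.0, 0.0, 1.0]]}
scene {'intrinsics': [[501.517, 0.0, 314.97], [0.0, 501.517, 198.005], [0.0, 0.0, 1.0]], 'cam_to_world': [[0.394, -0.685, 0.613, 1.295], [0.919, 0.301, -0.255, -0.322], [-0.01, 0.663, 0.748, 0.999], [0.0, 0.0, 0.0, 1.0]]}
```

View pics/top0.png

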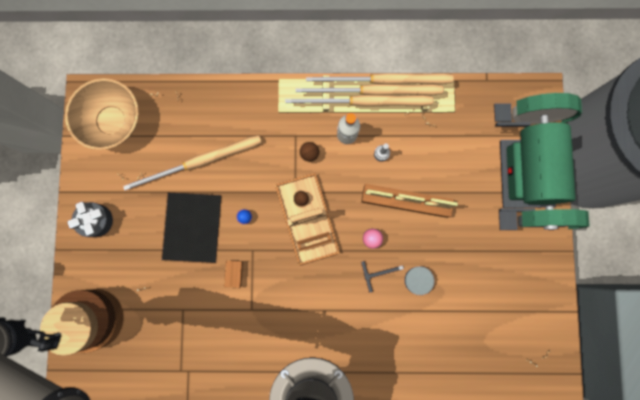

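View pics/scene0.png

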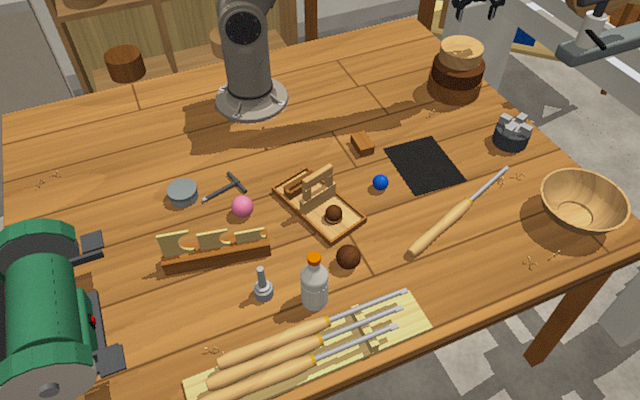

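Ball candidates (top): blue (245,216), pink (373,239), large brown (309,152), and small brown (302,199) in the tray. The last one fits, since it is neither blue nor pink and is the smaller of the two browns. I'll confirm it in a crop.

```bash
python3 - <<'E'
from h import *
_,p=cloud("scene"); 
save(np.hstack([crop(p,265,155,375,275,3.5)[:420],crop(p,150,155,280,275,3.5)[:420,:414]]),"crop1.png")
for n in("top","scene"):
    P,p=cloud(n); X,Y,Z=np.moveaxis(P,-1,0)
    print(n)
    def fit(name,m):
        q=P[m]; 
        if len(q)<3: print(name,len(q)); return
        (c,s,a)=cv2.minAreaRect(q[:,:2].astype(np.float32)); print(name,len(q),"rect",np.round(c,4),np.round(s,4),round(a,1),"mean",np.round(q.mean(0),4),"zmax",q[:,2].max().round(3))
    # look up regions via top pixels
    if n=="top":
        for nm,(u,v) in dict(tray=(308,220),ball=(302,199),mat=(192,228),rack=(408,203),big=(309,152),glue=(348,130),pink=(373,239),blue=(245,216),key=(370,275),tin=(420,280),off=(234,273),live=(383,152),gouge=(185,168)).items(): print(nm,np.round(P[v,u],3))
        c=P[220,308]; r=P[203,408]; mt=P[228,192]
    near=np.hypot(X-c[0],Y-c[1])<.16
    fit("handle",near&(Z>.118)&(Z<.14)); 
    rr=np.hypot(X-r[0],Y-r[1])<.17
    fit("gauges",rr&(Z>.06)&(Z<.13)); fit("racktop",rr&(Z>.038)&(Z<.05))
    dark=(p.max(-1)<50)&(Z<.01)&(np.hypot(X-mt[0],Y-mt[1])<.16); fit("mat",dark)
    fit("tray",near&(Z>.006)&(Z<.03)&(np.hypot(X-c[0],Y-c[1])<.14))
E
```

```text
top
tray [0.498 0.012 0.05 ]
ball [0.558 0.029 0.046]
mat [0.479 0.349 0.006]
rack [ 0.547 -0.269  0.049]
big [0.691 0.009 0.058]
glue [ 0.738 -0.098  0.118]
pink [ 0.445 -0.168  0.058]
blue [0.51  0.19  0.042]
key [ 0.346 -0.164  0.012]
tin [ 0.333 -0.3    0.033]
off [0.35  0.22  0.033]
live [ 0.688 -0.198  0.072]
gouge [0.652 0.37  0.025]
handle 210 rect [0.5056 0.0169] [0.017  0.0891] 16.6 mean [0.5049 0.0166 0.1286] zmax 0.136
gauges 372 rect [ 0.5903 -0.2286] [0.2275 0.244 ] 22.8 mean [ 0.5674 -0.2717  0.0915] zmax 0.126
racktop 1363 rect [ 0.5804 -0.2334] [0.2472 0.2741] 22.8 mean [ 0.5456 -0.2498  0.0441] zmax 0.05
mat 3241 rect [0.4826 0.3514] [0.1504 0.1888] 86.9 mean [0.4819 0.3514 0.0031] zmax 0.01
tray 2751 rect [0.5029 0.019 ] [0.2577 0.27  ] 30.1 mean [0.5069 0.0178 0.0138] zmax 0.03
scene
handle 241 rect [0.5087 0.0107] [0.0199 0.0901] 17.0 mean [0.5109 0.0095 0.1259] zmax 0.132
gauges 1025 rect [ 0.6061 -0.29  ] [0.2348 0.1396] 71.3 mean [ 0.5651 -0.2947  0.0877] zmax 0.124
racktop 1581 rect [ 0.5351 -0.2353] [0.2687 0.2458] 51.2 mean [ 0.5586 -0.2637  0.0438] zmax 0.05
mat 1891 rect [0.4835 0.3476] [0.1614 0.2001] 86.6 mean [0.4877 0.347  0.0012] zmax 0.008
tray 2460 rect [0.5083 0.0103] [0.2457 0.1257] 16.7 mean [0.5316 0.01   0.0141] zmax 0.03
```

View pics/crop1.png

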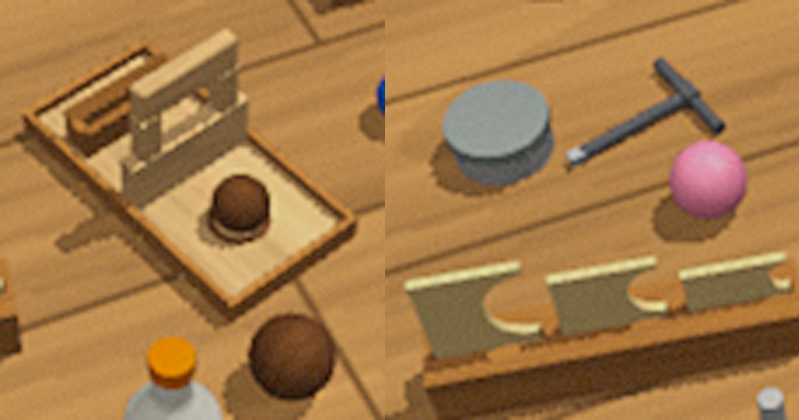

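The crop confirms it: the small dark ball sits in the tray pocket, and the large brown one lies loose beside the tray. In the rack, the middle gauge (scene ≈(212,240)) is the middle-height one. Next I'll move above the tray for a close wrist view.

```bash
python3 -m creep '[[1,23,-50,6,0,0,-0.08],[1,23,-50,6,0,0,-0.08],[1,23,-50,6,0,0,-0.08],[1,23,-50,6,0,0,-0.08],[1,23,-50,6,0,0,-0.08]]' && python3 -m creep '[[1,23,-50,6,0,0,-0.08],[1,23,-50,6,0,0,-0.08],[1,23,-50,6,0,0,-0.08],[1,23,-50,6,0,0,-0.08],[1,23,-50,6,0,0,-0.08]]' && python3 -m creep '[[1,25,-50,6,0,0,-0.08],[1,25,-50,6,0,0,-0.07],[1,0,0,0,0,0,0],[1,0,0,0,0,0,0]]'
python3 - <<'E'
from h import *
p=shot("wrist"); save(p,"w0.png"); o=get_obs(); print(o["q"],o["tool_rot"])
P,_=cloud("wrist"); print(np.load("wrist.npz")["M"].round(3).tolist()); Z=P[...,2]; print(np.nanpercentile(Z,[1,50,99]))
E
```

```text
t: 0.72
eef_pos: [0.3341, 0.3867, 0.2612]
tool_rot: [-0.0, 0.358, 0.934, -0.0]
contact_force: [0.4, 0.0, 0.2]
gripper_width: 1.002
grasp_force: 0.0
t: 1.35
eef_pos: [0.4488, 0.1369, 0.2914]
tool_rot: [-0.0, 0.536, 0.844, 0.0]
contact_force: [0.9, 0.8, -0.7]
gripper_width: 0.999
grasp_force: 0.0
t: 1.85
eef_pos: [0.4982, 0.039, 0.3029]
tool_rot: [-0.0, 0.597, 0.802, -0.0]
contact_force: [0.1, 0.9, -0.3]
gripper_width: 1.003
grasp_force: 0.0
[-0.69302665  0.11560046  0.54128124  1.9030493  -0.0658738   1.14116605
  0.16561374] [-4.95522435e-04  5.96399168e-01  8.02687825e-01 -2.07285709e-04]
[[0.958, -0.277, -0.076, 0.479], [0.287, 0.922, 0.259, 0.104], [-0.001, -0.27, 0.963, 0.445], [0.0, 0.0, 0.0, 1.0]]
[-0.00217957  0.00076585  0.39164494]
```

View pics/w0.png

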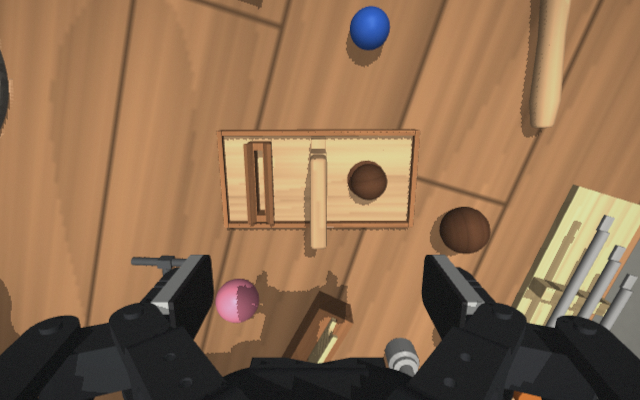

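The wrist view shows the tray (corners about (219,131) and (418,229)), the slot at (259,183), the handle at (318,198) and the ball at (367,181). I'll fit these from depth.

```bash
cat >> h.py <<'E'
def ray(n,u,v,z):
    f=np.load(n+".npz"); K=f["K"]; M=f["M"]; d=M[:3,:3]@[(u-K[0,2])/K[0,0],-(v-K[1,2])/K[1,1],-1]; return M[:3,3]+d*(z-M[2,3])/d[2]
E
python3 - <<'E'
from h import *
P,p=cloud("wrist"); v,u=np.mgrid[:400,:640]; Z=P[...,2]
box=(u>205)&(u<432)&(v>115)&(v<252)
for nm,m in dict(handle=box&(Z>.12)&(Z<.138)&(v<260),tray=box&(Z>.007)&(Z<.14),rim=box&(Z>.018)&(Z<.027)&((u<226)|(u>406)|(v<138)|(v>222)),cheek=box&(u<285)&(Z>.030)&(Z<.05),ball=box&(u>345)&(u<390)&(Z>.035)&(Z<.06)).items():
    q=P[m][:,:2].astype(np.float32); c,s,a=cv2.minAreaRect(q); print(nm,len(q),np.round(c,4),np.round(s,4),round(a,1),P[m].mean(0).round(4))
for uv in [(219,131),(418,130),(411,229),(227,229)]: print(uv,ray("wrist",*uv,.022).round(4))
save(crop(p,210,110,430,260,3.6),"c2.png")
E
```

```text
handle 1542 [0.5063 0.0135] [0.0156 0.089 ] 17.0 [0.506  0.0154 0.1294]
tray 19515 [0.5067 0.0129] [0.2425 0.122 ] 16.8 [0.5061 0.0164 0.0281]
rim 2766 [0.5068 0.0128] [0.2425 0.1217] 16.7 [0.5081 0.0192 0.0219]
cheek 1651 [ 0.4399 -0.0076] [0.0318 0.0967] 16.8 [ 0.4387 -0.0057  0.0404]
ball 967 [0.5648 0.0314] [0.0418 0.0412] 34.6 [0.5629 0.0331 0.0455]
(219, 131) [0.377  0.0372 0.022 ]
(418, 130) [0.6024 0.106  0.022 ]
(411, 229) [ 0.6388 -0.0132  0.022 ]
(227, 229) [ 0.4134 -0.0809  0.022 ]
```

View pics/c2.png

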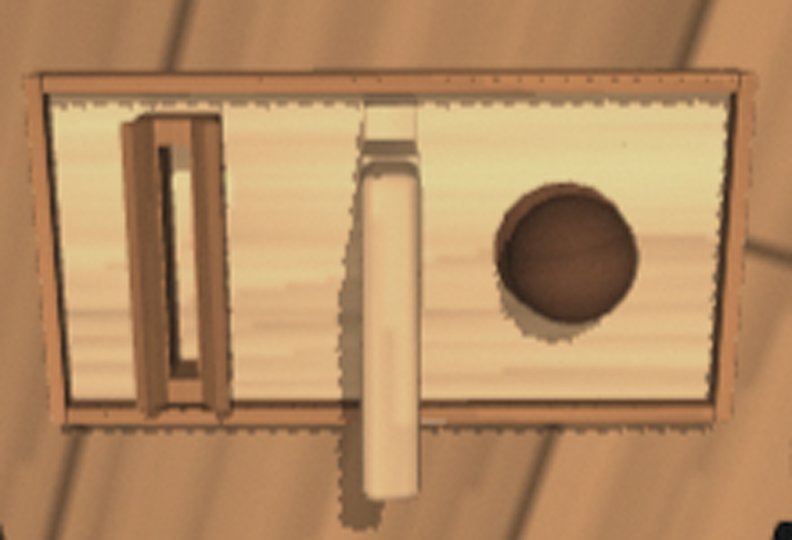

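```bash
python3 -m creep '[[1,9,-52,0,0,0,-0.077],[1,9,-52,0,0,0,-0.077],[1,9,-52,0,0,0,-0.077],[1,9,-52,0,0,0,-0.077],[1,9,-52,0,0,0,-0.077]]' && python3 -m creep '[[1,9,-52,0,0,0,-0.077],[1,0,0,0,0,0,0],[1,0,0,0,0,0,0],[1,0,0,0,0,0,0]]'
python3 - <<'E'
from h import *
p=shot("wrist"); save(p,"w1.png"); o=get_obs(); print(o["q"].round(3),o["tool_rot"])
P,_=cloud("wrist"); Z=P[...,2]; v,u=np.mgrid[:400,:640]
c=np.array([.555,-.265]); near=np.hypot(P[...,0]-c[0],P[...,1]-c[1])<.16
m=near&(Z>.04)&(Z<.05)&(v<330); q=P[m][:,:2].astype(np.float32); print("rack",cv2.minAreaRect(q),len(q))
mm=(near&(Z>.06)&(Z<.13)).astype(np.uint8); k,l,st,ce=cv2.connectedComponentsWithStats(mm)
for i in range(1,k):
    if st[i,4]<30: continue
    g=P[l==i]; t=g[g[:,2]>np.percentile(g[:,2],95)-.006]; print(st[i],"zmax",np.percentile(g[:,2],97).round(4),cv2.minAreaRect(t[:,:2].astype(np.float32)),len(t))
E
```

```text
t: 2.52
eef_pos: [0.5443, -0.2206, 0.3029]
tool_rot: [-0.001, 0.739, 0.674, 0.0]
contact_force: [1.2, 0.4, 0.2]
gripper_width: 0.999
grasp_force: 0.0
t: 3.02
eef_pos: [0.5532, -0.2709, 0.303]
tool_rot: [-0.001, 0.764, 0.646, 0.0]
contact_force: [0.2, -1.0, 1.0]
gripper_width: 1.0
grasp_force: 0.0
[-0.207  0.392  0.765  1.654 -0.288  1.213  0.455] [-4.62128997e-04  7.63822128e-01  6.45426476e-01  4.55383170e-04]
rack ((0.5335052013397217, -0.23404501378536224), (0.27185600996017456, 0.2475140243768692), 51.39877700805664) 9198
[319  46   7  75 458] zmax 0.0813 ((0.5721119046211243, -0.18895451724529266), (0.06975206732749939, 0.005980352871119976), 80.47327423095703) 452
[435  67  33  21 495] zmax 0.1059 ((0.6961727142333984, -0.2043892741203308), (0.011992789804935455, 0.01491690706461668), 19.13028907775879) 222
[318 136   7  70 426] zmax 0.1015 ((0.5574662685394287, -0.2715150713920593), (0.07012349367141724, 0.005960028152912855), 79.317626953125) 416
[317 222   7  67 405] zmax 0.1214 ((0.5426294803619385, -0.3540627658367157), (0.07023737579584122, 0.005930853076279163), 79.4835205078125) 380
```

View pics/w1.png

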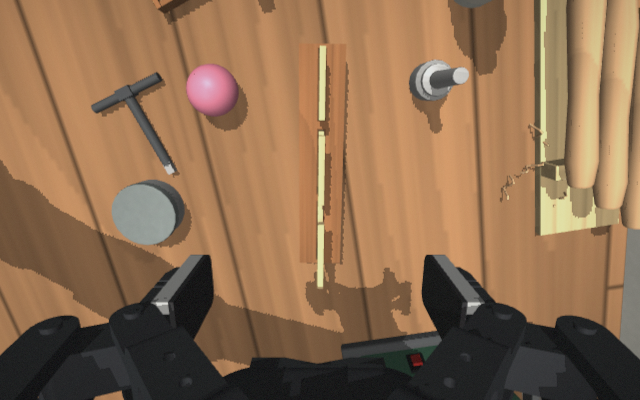

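The wrist view shows three gauges: small (323,82), middle (321,178) and large (320,255). Their measured tops are 81, 101 and 121 mm. The middle gauge is centred at (0.5575, -0.2715).

```bash
python3 -m creep '[[0.6,4,-1,-40,0,0,-0.014],[0.6,0,0,-50,0,0,0],[0.6,0,0,-50,0,0,0],[0.6,0,0,-40,0,0,0],[0.6,0,0,-20,0,0,0]]' 30 && python3 -m creep '[[0.6,0,0,-20,0,0,0],[0.6,0,0,-20,0,0,0],[0.6,0,0,0,0,0,0],[0.6,0,0,0,0,0,0]]'
```

```text
t: 3.7
eef_pos: [0.5561, -0.2725, 0.1014]
tool_rot: [-0.001, 0.769, 0.64, -0.0]
contact_force: [-0.8, 0.0, 0.2]
gripper_width: 0.799
grasp_force: 0.0
t: 4.2
eef_pos: [0.5571, -0.2748, 0.064]
tool_rot: [0.001, 0.769, 0.639, 0.0]
contact_force: [-1.1, -0.2, -0.1]
gripper_width: 0.799
grasp_force: 0.0
```

```bash
python3 -m creep '[[0.6,0.5,3,0,0,0,0],[-1,0,0,0,0,0,0],[-1,0,0,0,0,0,0],[-1,0,0,0,0,0,0],[-1,0,0,0,0,0,0]]' 30 && python3 -m creep '[[-1,0,0,0,0,0,0],[-1,0,0,0,0,0,0],[-1,0,0,0,0,0,0],[-1,0,0,0,0,0,0]]'
```

```text
t: 4.82
eef_pos: [0.5571, -0.2715, 0.0634]
tool_rot: [0.0, 0.769, 0.639, 0.0]
contact_force: [-0.5, -0.2, 1.6]
gripper_width: 0.065
grasp_force: 33.2
t: 5.32
eef_pos: [0.5572, -0.2715, 0.0634]
tool_rot: [0.0, 0.769, 0.639, 0.0]
contact_force: [0.1, 0.6, 1.1]
gripper_width: 0.063
grasp_force: 33.1
```

```bash
python3 -m creep '[[-1,0,0,10,0,0,0],[-1,0,0,20,0,0,0],[-1,0,0,30,0,0,0],[-1,0,0,30,0,0,0],[-1,0,0,30,0,0,0]]' && python3 -m creep '[[-1,0,0,20,0,0,0],[-1,0,0,0,0,0,0],[-1,0,0,0,0,0,0]]'
python3 - <<'E'
from h import *
p=shot("scene"); p2=shot("wrist"); o=get_obs(); print(o["eef_pos"],o["tool_rot"])
P,_=cloud("scene"); Z=P[...,2]; m=(np.hypot(P[...,0]-.557,P[...,1]+.2715)<.055)&(Z>.125)&(Z<.24)
save(np.hstack([crop(p,160,140,290,280,3)[:,:390],crop(p2,200,60,440,400,1.235)[:420]]),"c3.png")
E
```

```text
t: 5.95
eef_pos: [0.5571, -0.2715, 0.1857]
tool_rot: [0.0, 0.77, 0.639, 0.0]
contact_force: [0.8, -0.1, -0.3]
gripper_width: 0.067
grasp_force: 32.8
t: 6.32
eef_pos: [0.5566, -0.2708, 0.2025]
tool_rot: [-0.001, 0.769, 0.639, -0.0]
contact_force: [0.3, 0.2, -0.3]
gripper_width: 0.067
grasp_force: 32.8
[ 0.55642703 -0.27087149  0.20202836] [-9.55654691e-04  7.69362202e-01  6.38811821e-01 -5.87986374e-04]
```

View pics/c3.png

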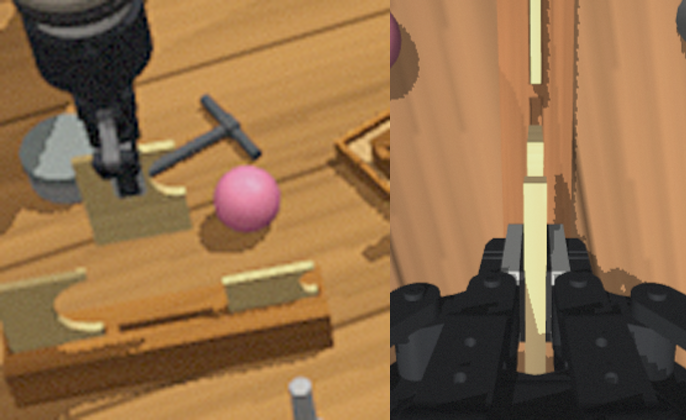

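The gauge is held upright and clear of the rack, and the other gauges are undisturbed. Next I carry it over the tray slot.

```bash
python3 -m creep '[[-1,-19,42,0,0,0,0.08],[-1,-20,44,0,0,0,0.08],[-1,-20,45,0,0,0,0.08],[-1,-20,45,0,0,0,0.08],[-1,-19,44,0,0,0,0.08]]' && python3 -m creep '[[-1,-19,44,0,0,0,0.078],[-1,0,0,0,0,0,0],[-1,0,0,0,0,0,0],[-1,0,0,0,0,0,0]]'
python3 - <<'E'
from h import *
p=shot("wrist"); o=get_obs(); w,x,y,z=o["tool_rot"]; Rm=R.from_quat([x,y,z,w]).as_matrix(); print(o["q"].round(3),o["eef_pos"],Rm.round(4).tolist(),"yaw",np.degrees(np.arctan2(Rm[1,1],Rm[0,1])))
P,_=cloud("wrist"); Z=P[...,2]; v,u=np.mgrid[:400,:640]; X=P[...,0]-.5067; Y=P[...,1]-.0129
near=(np.hypot(X,Y)<.15)
for nm,m in dict(tray=near&(Z>.007)&(Z<.026)&(v<300),handle=near&(Z>.124)&(Z<.135)&(np.abs(.957*X+.289*Y)<.03)).items():
    q=P[m][:,:2].astype(np.float32); print(nm,len(q),cv2.minAreaRect(q))
t=(np.hypot(P[...,0]-o["eef_pos"][0],P[...,1]-o["eef_pos"][1])<.05)&(Z>.225)&(Z<.25); q=P[t]; print("gauge",len(q),cv2.minAreaRect(q[:,:2].astype(np.float32)),np.percentile(q[:,2],[5,50,95]))
E
```

```text
t: 7.05
eef_pos: [0.4578, -0.0499, 0.2026]
tool_rot: [-0.0, 0.626, 0.78, -0.001]
contact_force: [0.0, 0.5, -0.1]
gripper_width: 0.068
grasp_force: 32.8
t: 7.55
eef_pos: [0.4404, -0.0087, 0.2032]
tool_rot: [0.0, 0.597, 0.802, -0.0]
contact_force: [0.5, -0.1, -0.8]
gripper_width: 0.068
grasp_force: 32.8
[-0.686  0.123  0.619  2.152 -0.09   0.892  0.277] [ 0.44042162 -0.00863373  0.20319082] [[-0.2862, 0.9582, -0.0001], [0.9582, 0.2862, -0.0007], [-0.0006, -0.0003, -1.0]] yaw 16.632643030245884
tray 21511 ((0.5070816278457642, 0.012722969055175781), (0.24285905063152313, 0.12280339747667313), 16.797876358032227)
handle 3343 ((0.5063655972480774, 0.013878200203180313), (0.016577549278736115, 0.08876030892133713), 16.752164840698242)
gauge 6016 ((0.4390161633491516, 0.0011655054986476898), (0.049579694867134094, 0.04930291324853897), 59.2197151184082) [0.22877509 0.24000146 0.24928701]
```

```bash
python3 -m creep '[[-1,-0.5,1.2,-45,0,0,0.002],[-1,0,0,-45,0,0,0],[-1,0,0,0,0,0,0],[-1,0,0,-12,0,0,0],[-1,0,0,-10,0,0,0]]' && python3 -m creep '[[-1,0,0,-10,0,0,0],[-1,0,0,-6,0,0,0],[-1,0,0,0,0,0,0],[-1,0,0,0,0,0,0]]'
```

```text
t: 8.22
eef_pos: [0.4408, -0.0061, 0.092]
tool_rot: [0.001, 0.596, 0.803, 0.001]
contact_force: [0.2, 1.1, 0.8]
gripper_width: 0.06
grasp_force: 32.7
t: 8.72
eef_pos: [0.4398, -0.0062, 0.0755]
tool_rot: [0.0, 0.596, 0.803, 0.0]
contact_force: [-0.6, -0.0, 0.7]
gripper_width: 0.067
grasp_force: 32.7
```

```bash
python3 -m creep '[[-1,0,-0.5,-4,0,0,0],[-1,0,0,-3,0,0,0],[-1,0,0,-2,0,0,0],[-1,0,0,0,0,0,0],[-1,0,0,0,0,0,0]]'
```

```text
t: 9.35
eef_pos: [0.4396, -0.0067, 0.0663]
tool_rot: [0.0, 0.596, 0.803, 0.0]
contact_force: [0.6, 0.6, -0.6]
gripper_width: 0.061
grasp_force: 32.7
```

```bash
python3 -m creep '[[-1,0,0,-1,0,0,0],[-0.4,0,0,0,0,0,0],[-0.4,0,0,0,0,0,0],[-0.4,0,0,0,0,0,0],[-0.4,0,0,0,0,0,0]]' && python3 -m creep '[[-0.4,0,0,20,0,0,0],[-0.4,0,0,40,0,0,0],[-0.4,0,0,50,0,0,0],[-0.4,0,0,50,0,0,0],[-0.4,0,0,0,0,0,0]]'
python3 - <<'E'
from h import *
p=shot("wrist"); o=get_obs(); save(p,"w4.png")
P,_=cloud("wrist"); Z=P[...,2]; v,u=np.mgrid[:400,:640]; X=P[...,0]-.5069; Y=P[...,1]-.0128
near=(np.hypot(X,Y)<.15); a=.957*X+.289*Y; print(o["eef_pos"])
for nm,m in dict(tray=near&(Z>.007)&(Z<.026)&(v<300),handle=near&(Z>.124)&(Z<.135)&(np.abs(a)<.03),gauge=near&(Z>.09)&(Z<.115)&(np.abs(a+.07)<.03),ball=near&(Z>.035)&(Z<.06)&(np.abs(a-.06)<.03)).items():
    q=P[m][:,:2].astype(np.float32); print(nm,len(q),cv2.minAreaRect(q) if len(q) else 0,np.percentile(P[m][:,2],95) if len(q) else 0)
E
```

```text
t: 9.98
eef_pos: [0.4396, -0.0067, 0.0653]
tool_rot: [0.0, 0.596, 0.803, 0.0]
contact_force: [-0.2, -0.3, -0.7]
gripper_width: 0.299
grasp_force: 0.0
t: 10.6
eef_pos: [0.442, -0.0064, 0.2286]
tool_rot: [0.002, 0.595, 0.803, 0.003]
contact_force: [0.4, 1.4, 0.1]
gripper_width: 0.299
grasp_force: 0.0
[ 0.4405207  -0.0062828   0.22664792]
tray 18856 ((0.5070581436157227, 0.012939423322677612), (0.24256734549999237, 0.12185056507587433), 16.720169067382812) 0.02247015636782436
handle 2700 ((0.5065454244613647, 0.013638891279697418), (0.016465377062559128, 0.08904709666967392), 16.89706802368164) 0.13091908298222998
gauge 700 ((0.4401058852672577, -0.0065307095646858215), (0.0056984019465744495, 0.07047032564878464), 16.727741241455078) 0.1031646264975808
ball 1479 ((0.5635210871696472, 0.03102964162826538), (0.04020629823207855, 0.042372919619083405), 12.99531078338623) 0.05144550282093596
```

View pics/w4.png

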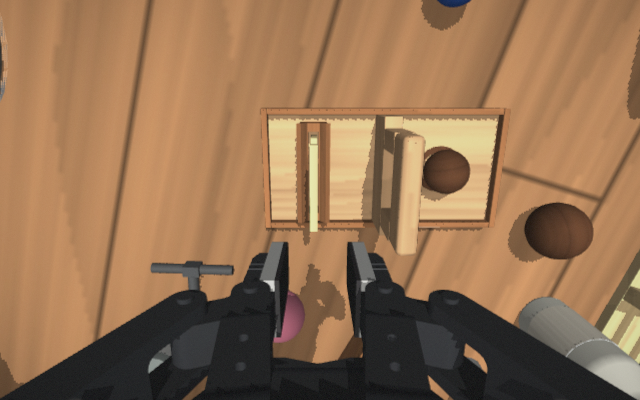

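The gauge is fully seated: its top is at 103 mm and it is centred in the slot at (313,183). The ball is still in its pocket. Next is the handle.

```bash
python3 -m creep '[[-0.1,33,10,0,0,0,0],[-0.1,33,9.5,0,0,0,0],[-0.1,0,0,0,0,0,0],[-0.1,0,0,-40,0,0,0],[-0.1,0,0,-40,0,0,0]]' && python3 -m creep '[[-0.1,0,0,-30,0,0,0],[-0.1,0,0,-20,0,0,0],[-0.1,0,0,0,0,0,0],[-0.1,0,0,0,0,0,0]]'
```

```text
t: 11.28
eef_pos: [0.5042, 0.0125, 0.1434]
tool_rot: [-0.001, 0.596, 0.803, -0.001]
contact_force: [-0.1, 0.6, -0.2]
gripper_width: 0.448
grasp_force: 0.0
t: 11.78
eef_pos: [0.5053, 0.0125, 0.0955]
tool_rot: [-0.0, 0.596, 0.803, -0.0]
contact_force: [0.4, 0.4, -1.0]
gripper_width: 0.453
grasp_force: 0.0
```

```bash
python3 -m creep '[[-0.1,1.3,1,-1,0,0,0],[-0.1,0,0,0,0,0,0],[-0.4,0,0,0,0,0,0],[-1,0,0,0,0,0,0],[-1,0,0,0,0,0,0]]' 40 && python3 -m creep '[[-1,0,0,0,0,0,0],[-1,0,0,0,0,0,0],[-1,0,0,0,0,0,0],[-1,0,0,0,0,0,0]]' 80
```

```text
t: 12.4
eef_pos: [0.507, 0.0139, 0.0946]
tool_rot: [-0.0, 0.595, 0.803, 0.0]
contact_force: [-1.3, 0.1, 3.3]
gripper_width: 0.177
grasp_force: 41.2
t: 12.9
eef_pos: [0.5071, 0.0139, 0.0946]
tool_rot: [0.0, 0.596, 0.803, 0.0]
contact_force: [-2.3, 0.8, 6.5]
gripper_width: 0.177
grasp_force: 78.7
```

```bash
python3 -m creep '[[-1,0,0,3,0,0,0],[-1,0,0,6,0,0,0],[-1,0,0,10,0,0,0],[-1,0,0,14,0,0,0],[-1,0,0,18,0,0,0]]' && python3 -m creep '[[-1,0,0,18,0,0,0],[-1,0,0,18,0,0,0],[-1,0,0,16,0,0,0],[-1,0,0,12,0,0,0],[-1,0,0,7,0,0,0]]' && python3 -m creep '[[-1,0,0,3,0,0,0],[-1,0,0,0,0,0,0],[-1,0,0,0,0,0,0]]'
python3 - <<'E'
from h import *
p=shot("wrist"); o=get_obs(); p2=shot("scene"); save(np.hstack([crop(p,180,60,540,280,1.25),crop(p2,250,70,420,270,1.375)[:275]]),"c5.png"); print(o["q"].round(3),o["torque"])
E
```

```text
t: 13.52
eef_pos: [0.5068, 0.0138, 0.1463]
tool_rot: [-0.0, 0.596, 0.803, -0.0]
contact_force: [-0.4, 0.7, -5.0]
gripper_width: 0.178
grasp_force: 78.1
t: 14.15
eef_pos: [0.507, 0.0139, 0.2171]
tool_rot: [0.0, 0.595, 0.803, 0.0]
contact_force: [-0.0, 0.2, -5.6]
gripper_width: 0.174
grasp_force: 78.1
t: 14.52
eef_pos: [0.5065, 0.0138, 0.2188]
tool_rot: [-0.0, 0.596, 0.803, -0.0]
contact_force: [0.1, -0.3, -5.3]
gripper_width: 0.175
grasp_force: 78.1
[-0.718  0.244  0.671  1.999 -0.185  0.959  0.341] [-0.01919699 -0.03711162 -0.00807115]
```

View pics/c5.png

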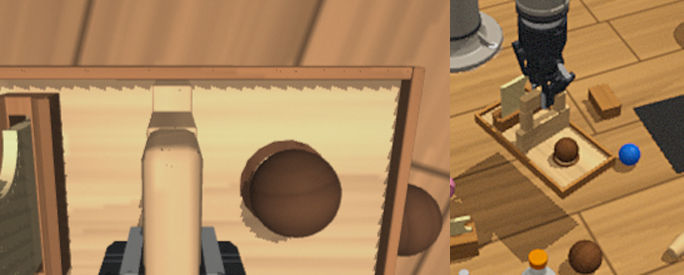

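The tray is level at about 124 mm, with ball and gauge in place. I carry it smoothly to the mat.

```bash
python3 -m creep '[[-1,0,5,0,0,0,0],[-1,-1,10,0,0,0,0],[-1,-1,15,0,0,0,0],[-1,-2,20,0,0,0,0],[-1,-2,25,0,0,0,0]]' && python3 -m creep '[[-1,-2,25,0,0,0,0],[-1,-2,25,0,0,0,0],[-1,-2,25,0,0,0,0],[-1,-2,25,0,0,0,0],[-1,-2,25,0,0,0,0]]' && python3 -m creep '[[-1,-2,25,0,0,0,0],[-1,-2,25,0,0,0,0],[-1,-2,25,0,0,0,0],[-1,-1,20,0,0,0,0],[-1,-1,15,0,0,0,0]]' && python3 -m creep '[[-1,-1,12,0,0,0,0],[-1,0,8,0,0,0,0],[-1,0,4,0,0,0,0],[-1,0,0,0,0,0,0],[-1,0,0,0,0,0,0]]'
```

```text
t: 15.25
eef_pos: [0.5007, 0.0904, 0.2193]
tool_rot: [-0.0, 0.595, 0.803, 0.0]
contact_force: [0.1, -0.3, -5.6]
gripper_width: 0.178
grasp_force: 78.1
t: 15.88
eef_pos: [0.4902, 0.2161, 0.2192]
tool_rot: [-0.0, 0.595, 0.804, 0.0]
contact_force: [0.4, -0.2, -5.2]
gripper_width: 0.174
grasp_force: 78.1
t: 16.5
eef_pos: [0.4827, 0.3252, 0.2192]
tool_rot: [0.0, 0.595, 0.804, -0.0]
contact_force: [0.0, 0.1, -5.7]
gripper_width: 0.175
grasp_force: 78.1
t: 17.12
eef_pos: [0.4821, 0.3471, 0.2193]
tool_rot: [0.0, 0.596, 0.803, -0.0]
contact_force: [0.5, 0.3, -5.6]
gripper_width: 0.177
grasp_force: 78.1
```

```bash
python3 -m creep '[[-1,0,0,0,0,0,0],[-1,0,0,0,0,0,0],[-1,0,0,0,0,0,0],[-1,0,0,0,0,0,0]]'
python3 - <<'E'
from h import *
p2=shot("scene"); p3=shot("top"); save(np.hstack([crop(p2,280,30,500,230,1.8),crop(p3,120,140,320,340,1.8)]),"c6.png")
o=get_obs(); print(o["q"].round(3),o["eef_pos"],abs(o["joint_vel"]).max())
E
```

```text
t: 17.62
eef_pos: [0.4819, 0.3478, 0.2193]
tool_rot: [-0.0, 0.596, 0.803, 0.0]
contact_force: [-0.1, 0.2, -5.6]
gripper_width: 0.177
grasp_force: 78.1
[-1.135  0.389  0.528  1.796 -0.226  1.018 -0.224] [0.48190029 0.34783464 0.21929792] 0.0025239724511355024
```

View pics/c6.png

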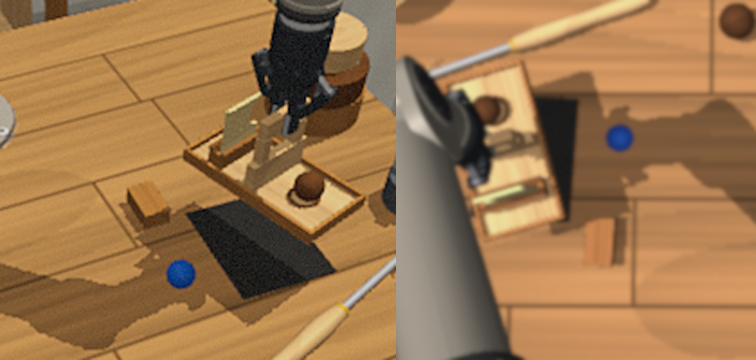

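The tray is held level and still over the mat, with the ball in its pocket and the gauge in its slot.

```bash
python3 -c "from station import *; print(hand_in())"
```

```text
the job is handed in; nothing more can be done
None
```

The job is handed in, but the verdict wasn't shown: the middle gauge is fully down in the tray's slot, the ball is still in its pocket, and the arm is holding the tray level and still over the mat's middle, its underside about 12 cm above the bench.

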